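# Sweep the bottle caps off the prep board into its catch tray

## Robot

A 6-joint arm with a two-finger parallel gripper is mounted at the origin on the work surface. World frame = base frame: x ahead of the robot, y to its left, z up, the work surface at z = 0. Lengths are in m, angles in rad, forces in N, time in s.
With the tool pointing down it reaches from about 0.275 to 0.85 m from the base axis. Payload 19 kg.
Tool frame: the origin (TCP) lies midway between the tips of the shut fingers; the grasp point (between the pads) lies 19 mm behind it; z points along the fingers, y is the line along which they close (so a half turn about z gives the same grasp; the last joint's range is limited). The gripper opens to 85 mm and grips with 20 to 120 N. Pads are 22 mm wide; open, the fingers measure 114 mm over their backs; the gripper's body (76 mm by 85 mm) begins 54 mm behind the grasp point. The pads swing forward as they close: fully open they stand 13 mm farther back than shut.
Start: joints at [1.073, 0.15, 1.437, -0, 1.554, -0.134], TCP at [0.205, 0.537, 0.199] pointing down, gripper open.
Joint ranges: [-2.8, 2.8], [-0.68, 2.1], [0.12, 2.68], [-1.39, 4.53], [0.16, 2.79], [-2.81, 2.81]. Speed limits (rad/s): [1.89, 1.89, 2.22, 3.01, 3.01, 3.01].

## Interface

Orientations are given as a unit quaternion [x, y, z, w].
In Python, from rig import env gives the robot as it stands. The module is installed in compiled form; this text tells all that it offers.
- The arm moves only by the tool jog_arm, never from a script. Its argument "deltas" is a list of rows, each an object with "dp": the shift along the tool's x, y, z as a fraction of full scale, a list of three; "twist": the turn, a rotation vector about the tool's x, y, z as a fraction of full scale, a list of three; "gripper": the closure, from 0 (fully open) to 1 (shut). A call has exactly 10 rows; each row is the pose to reach, as a shift and turn from the pose commanded when the call began, along the tool's axes at that moment; what a row does not reach only later rows make up. Full scale, the value 1, is 20 cm for a shift and 2 rad for a turn. A row lasts 1/12 s, in which the tool goes at most 41.7 mm and 7.16 degrees, less where a joint would pass 70% of its speed; a pose out of reach is approached as far as the arm can. A call with a number of a shift or a turn outside -1 to 1 is refused whole. A call with a gripper value outside its range is refused whole. The fingers move at their own pace and stop on an object; the grip force is fixed at half the most. Time passes only in rows, so rows that repeat a pose let the fingers close, or fill a call up. It gives the time, the measured TCP pose, the force, the opening and the grip force at its end, in the units of the state.
- env.state(): the state, without advancing time (a new reading comes with each control period).
- env.camera(name): name is "scene" or "top" or "wrist"; returns the picture (480x640x3 uint8, red, green, blue); there is no depth.
- env.camera_model(name): a dict with "K" (3x3 intrinsics, pixels), "R" (3x3) and "t" (3): a world point X has camera coordinates R X + t. Camera axes: x right, y down, z forward; pixel columns grow to the right and rows downward; lengths in m; the calibration is good to about 2 mm. A picture is of the moment at which its call begins: read the wrist's pose just before it. camera_model takes no time and is no camera call; for the wrist camera it gives the pose at the moment of the call.
- env.close_job(): hands the job in; it is judged then, once.
The state is a dict: "time_s": time; "joint_pos": joint angles; "joint_vel": joint speeds; "joint_efforts": joint torques, N m; "tool_pos": TCP position; "tcp_rot": TCP orientation; "contact_force": force on the tool from outside, world axes, zero at the start; "torque": the same for the moment, N m; "grip_width": finger opening in m; "finger_force": force on a finger pad.
Only numpy, scipy, OpenCV 4.12 (cv2) and the standard library are available. Lean on these libraries where they do the work, as an engineer would, in place of code of your own. Each camera call takes 0.05 s, during which the arm holds its last target. There are 200 camera calls.

## Task

Sweep all four white bottle caps across the wooden prep board and off its open edge so that they lie in the steel catch tray. Just push them along the board with the fingertips, without picking any up. Leave the small jar standing where it is among them on the board, and do not disturb the mug or the oil bottle beside the board.

Things in the scene. Friction and masses are not known exactly. Their poses are not given: they have to be found in the camera images.
- board: fixed wooden prep board on feet, steel catch tray along its +y side. Origin on the worktop (z = 0); axes x, y level, yaw within 0.6 rad. Flat top face 40 mm up, x -115 to +115, y -150 to +100 mm in its frame. Rims 10 mm wide, 10 mm higher than the face, enclose it at x = -120, x = +120, y = -155 mm. The edge at y = +100 has no rim: the open edge, the tray beyond it
- tray_floor (a point): centre of the tray's inner floor, 4 mm above the worktop, at (0, 152.5, 4) mm in the board's frame, same axes. Open tray, 242 x 97 mm inside (x, y), walls 4 mm thick; the wall against the board ends 36 mm above the worktop (4 mm below the board's face), the others 50 mm. A cap pushed until its centre is past y = 104 mm tips in
- cap0: loose white plastic bottle screw cap, a ribbed disc 36 mm in diameter and 14 mm high, about 14 g, lying flat on the prep board at the start; origin at the centre of its underside, z up through it at the start. All four caps are alike
- cap1: loose white plastic bottle screw cap, a ribbed disc 36 mm in diameter and 14 mm high, about 14 g, lying flat on the prep board at the start; origin at the centre of its underside, z up through it at the start. All four caps are alike
- cap2: loose white plastic bottle screw cap, a ribbed disc 36 mm in diameter and 14 mm high, about 14 g, lying flat on the prep board at the start; origin at the centre of its underside, z up through it at the start. All four caps are alike
- cap3: loose white plastic bottle screw cap, a ribbed disc 36 mm in diameter and 14 mm high, about 14 g, lying flat on the prep board at the start; origin at the centre of its underside, z up through it at the start. All four caps are alike
- jar: small loose amber glass jar with dark metal lid, 48 mm in diameter, 36 mm high, about 150 g, standing upright among the caps on the prep board, to be left alone; origin at the centre of its underside, z up
- mug: white ceramic mug, 80 mm in diameter, 90 mm high, its handle towards its own +y, standing loose on the worktop on the board's -y side, to be left alone; origin at the centre of its underside, z up
- oil: green glass oil bottle with black cap, 64 mm in diameter, 200 mm high, standing loose on the worktop beyond the catch tray (+y side), to be left alone; origin at the centre of its underside, z up
Mind the look-alikes: they are no part of the job. Leave any red look-alike of the cap1 alone. What is shaped like the cap0 but red is not meant.

How it is judged:
At the end, for the whole second after the job is handed in: All four caps lie inside the catch tray (origin between its walls and less than 38 mm above the worktop, slower than 100 mm/s); the jar has moved less than 15 mm and stands upright (within 0.15 rad); the mug and the oil bottle have moved less than 20 mm and stand upright (x of cap0 in the frame of tray_floor between -0.121 and 0.121 m and y of cap0 in the frame of tray_floor between -0.051 and 0.051 m and height (world z) of each of cap0, cap1, cap2, cap3 below 0.038 m and linear speed of each of cap0, cap1, cap2, cap3 below 0.1 m/s and x of cap1 in the frame of tray_floor between -0.121 and 0.121 m and y of cap1 in the frame of tray_floor between -0.051 and 0.051 m and x of cap2 in the frame of tray_floor between -0.121 and 0.121 m and y of cap2 in the frame of tray_floor between -0.051 and 0.051 m and x of cap3 in the frame of tray_floor between -0.121 and 0.121 m and y of cap3 in the frame of tray_floor between -0.051 and 0.051 m and distance of jar from where it was at the start of the episode below 0.015 m and angle between each of jar, mug, oil's own z axis and vertical below 0.15 rad and distance of each of mug, oil from where it was at the start of the episode below 0.02 m); the robot touches nothing.
It fails at once if a cap is lifted (its origin more than 25 mm above the board's top face) (height (world z) of any of cap0, cap1, cap2, cap3 above 0.065 m).
It fails at once if the jar is pushed more than 15 mm away, lifted or tipped (distance of jar from where it was at the start of the episode above 0.015 m or angle between jar's own z axis and vertical above 0.3 rad).
It fails at once if the mug or the oil bottle is moved more than 20 mm or tipped (distance of any of mug, oil from where it was at the start of the episode above 0.02 m or angle between any of mug, oil's own z axis and vertical above 0.3 rad).
It also fails if it takes over 64 s, if anything falls off the work surface, if the arm or the gripper's body presses on something with over 40 N, if the wrist force passes 120 N, or if a joint passes its speed limit or range.

## Working session

There is one attempt and no reset: what is moved stays moved. The work goes in short steps, Python scripts to look and compute and a tool call to move; the robot and the scene stay as the last step left them, time stands still between calls to the robot, and variables do not carry over. Pictures are saved under pics/ and viewed, at most 10 in all, crops included, and the job is handed in when it is done.

Besides the shell and the picture viewer there is one more tool, called after ">>>" as name(argument=value, ...) on one line, values as JSON. jog_arm: Moves the arm, as the interface text tells. Shift numbers are shares of 20 cm and turn numbers shares of 2 rad, none past 1 either way. Its arguments: {"type":"object","properties":{"deltas":{"type":"array","items":{"type":"object","properties":{"dp":{"type":"array","items":{"type":"number"}},"twist":{"type":"array","items":{"type":"number"}},"gripper":{"type":"number"}}}}},"required":["deltas"]}

```bash
mkdir -p pics; ls
python3 - <<'E'
from rig import env
import cv2
print(env.state())
for n in("top","scene"):
    cv2.imwrite(f"pics/{n}0.png",env.camera(n)[:,:,::-1]); m=env.camera_model(n); print(n,m)
E
```

```text
pics
{'time_s': 0.0, 'joint_pos': array([ 1.07301753e+00,  1.50992503e-01,  1.43798761e+00, -4.12457814e-06,
        1.55379986e+00, -1.33987056e-01]), 'joint_vel': array([-0.00151116, -0.00070665,  0.00038809, -0.00021619, -0.00055027,
        0.00030146]), 'joint_efforts': array([-1.36258139e-03, -7.13081574e+01, -5.70844889e+01, -3.40637107e-04,
        9.13496915e-03,  2.81056543e-05]), 'tool_pos': array([0.20448033, 0.53712589, 0.19839339]), 'tcp_rot': array([ 1.80894422e-01,  9.83502342e-01, -5.64926715e-04, -1.82463661e-04]), 'contact_force': array([-0.51105041, -1.00741757, -0.56881108]), 'torque': array([ 0.00812558,  0.00767518, -0.01726737]), 'finger_force': 0.0, 'grip_width': 0.08542359476068598}
top {'K': array([[451.72332192,   0.        , 319.8713703 ],
       [  0.        , 451.72332192, 239.47889859],
       [  0.        ,   0.        ,   1.        ]]), 'R': array([[-0.02478427, -0.99913995,  0.03324319],
       [-0.99910789,  0.02361868, -0.03500838],
       [ 0.03419311, -0.03408119, -0.99883397]]), 't': array([-0.01383315,  0.54541051,  0.97722727])}
scene {'K': array([[552.82432756,   0.        , 322.29679992],
       [  0.        , 552.82432756, 241.76608881],
       [  0.        ,   0.        ,   1.        ]]), 'R': array([[ 0.82929966,  0.55872637, -0.00932269],
       [ 0.38219195, -0.57928839, -0.71996825],
       [-0.40766577,  0.59350637, -0.69394439]]), 't': array([-0.46272508, -0.1705707 ,  1.56702666])}
```

View pics/top0.png

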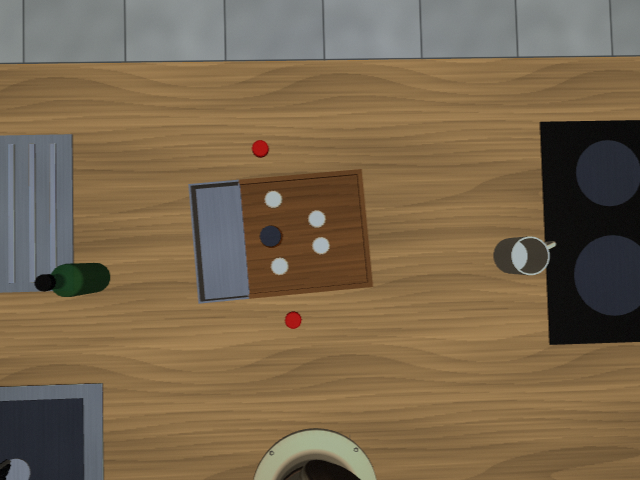

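View pics/scene0.png

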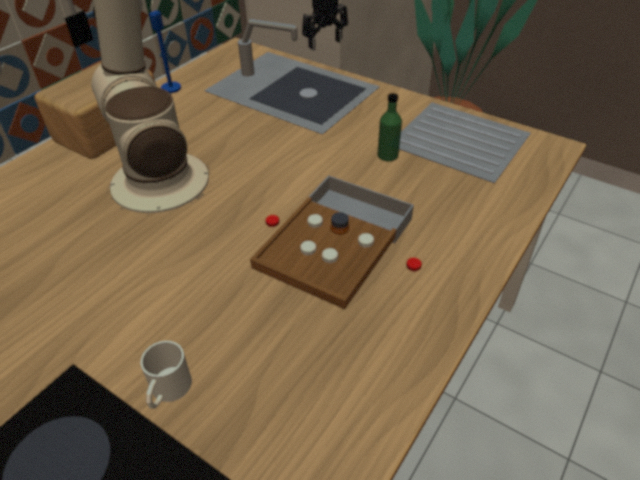

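The top view shows the white caps at about (273,199), (317,219), (321,245) and (279,266), with the jar at (271,236). The board's right corners are near (361,170) and (372,287), the tray is on the left, and the red look-alikes lie off the board.

```bash
cat > h.py <<'E'
import numpy as np, cv2
from rig import env
def ray(n,px,z):
    m=env.camera_model(n); R,t,K=m["R"],m["t"],m["K"]
    c=-R.T@t; d=R.T@np.linalg.inv(K)@np.array([px[0],px[1],1.])
    return (c+d*(z-c[2])/d[2])[:2]
def blobs(mask,lo,hi):
    n,l,s,c=cv2.connectedComponentsWithStats(mask.astype(np.uint8),connectivity=4)
    return [(c[i],s[i,4]) for i in range(1,n) if lo<s[i,4]<hi]
E
python3 - <<'E'
from h import *
im=cv2.imread("pics/top0.png"); hsv=cv2.cvtColor(im,cv2.COLOR_BGR2HSV); H,S,V=cv2.split(hsv)
roi=np.zeros(V.shape,bool); roi[160:310,180:385]=1
for p in [(150,340),(170,340),(185,340),(210,220),(236,271),(199,273),(300,310)]: print(p,hsv[p])
caps=blobs(roi&(S<40)&(V>170),100,600)
for c,a in caps: print("cap",c.round(1),a,ray("top",c,.054).round(4))
jar=blobs(roi&(V<90)&(H>100),150,900)
for c,a in jar: print("jar",c.round(1),a,ray("top",c,.076).round(4))
b=(roi&(((V<140)&(H<30)&(S>80))|((S<90)&(V<175)))).astype(np.uint8)
b=cv2.morphologyEx(b,cv2.MORPH_CLOSE,np.ones((5,5)));b=cv2.morphologyEx(b,cv2.MORPH_OPEN,np.ones((7,7)))
cn=max(cv2.findContours(b,0,2)[0],key=cv2.contourArea)
bx=cv2.boxPoints(cv2.minAreaRect(cn)); w=np.array([ray("top",p,.05) for p in bx])
print(bx.round(1),w.round(4),np.linalg.norm(np.diff(w,axis=0),axis=1))
E
```

```text
(150, 340) [ 17 125 135]
(170, 340) [ 17 128 129]
(185, 340) [ 13 164  87]
(210, 220) [110  45 125]
(236, 271) [114  66  54]
(199, 273) [ 93  14 179]
(300, 310) [ 18 123 151]
cap [272.9 198.7] 171 [0.6308 0.0703]
cap [316.6 218.3] 171 [ 0.5878 -0.0198]
cap [320.8 245.2] 172 [ 0.5315 -0.0271]
cap [279.2 265.8] 170 [0.4906 0.0602]
jar [270.1 235.7] 332 [0.5528 0.0762]
[[180. 160.]
 [384. 160.]
 [384. 302.]
 [180. 302.]] [[ 0.7164  0.2622]
 [ 0.7088 -0.1658]
 [ 0.4093 -0.1568]
 [ 0.4212  0.2664]] [0.42807295 0.29961816 0.42339671]
```

Run:
```python
from h import *
im=cv2.imread("pics/top0.png"); hsv=cv2.cvtColor(im,cv2.COLOR_BGR2HSV); H,S,V=cv2.split(hsv)
roi=np.zeros(V.shape,bool); roi[160:310,180:385]=1
def box(m,z):
    b=cv2.morphologyEx((roi&m).astype(np.uint8),cv2.MORPH_CLOSE,np.ones((5,5)));b=cv2.morphologyEx(b,cv2.MORPH_OPEN,np.ones((5,5)))
    cn=max(cv2.findContours(b,0,2)[0],key=cv2.contourArea)
    bx=cv2.boxPoints(cv2.minAreaRect(cn)); w=np.array([ray("top",p,z) for p in bx])
    e=np.diff(w,axis=0)
    print(bx.round(1).tolist(),w.round(4).tolist(),np.linalg.norm(e,axis=1).round(4),np.arctan2(e[:,1],e[:,0]).round(3)); return w
caps=(S<40)&(V>170); dark=(V<90)&(H>100)
w=box(((H<=15)&(S>135)&(V<125))|caps|dark,.05)
w2=box((S<90)&(V<175)&(H>90),.05)
w3=box(((H<=15)&(S>135)&(V<125))|caps|dark|((S<90)&(H>90)),.05)
```

```text
[[238.39999389648438, 179.10000610351562], [361.20001220703125, 167.39999389648438], [372.6000061035156, 286.3999938964844], [249.8000030517578, 298.1000061035156]] [[0.6739, 0.1417], [0.6939, -0.1168], [0.4426, -0.1338], [0.4252, 0.1228]] [0.2593 0.2519 0.2571] [-1.493 -3.074  1.638]
[[188.10000610351562, 183.8000030517578], [238.8000030517578, 179.3000030517578], [249.3000030517578, 298.29998779296875], [198.5, 302.70001220703125]] [[0.6662, 0.2463], [0.6735, 0.1409], [0.4249, 0.124], [0.4186, 0.2285]] [0.1056 0.2492 0.1048] [-1.502 -3.074  1.63 ]
[[187.60000610351562, 183.8000030517578], [361.6000061035156, 167.8000030517578], [372.5, 286.70001220703125], [198.5, 302.79998779296875]] [[0.6661, 0.2474], [0.6931, -0.1176], [0.4419, -0.1337], [0.4186, 0.2285]] [0.3659 0.2517 0.3629] [-1.497 -3.078  1.635]
```

```bash
cat >> h.py <<'E'
from scipy.spatial.transform import Rotation as Rn
YAW=.067; O=np.array([.5568,.034])
Rb=np.array([[np.cos(YAW),-np.sin(YAW)],[np.sin(YAW),np.cos(YAW)]])
def tob(p): return Rb.T@(np.array(p)-O)
def plan(bx,by,z,head):
    "fractions of full scale from the present pose to a board-frame pose; head: degrees from board +y towards +x"
    s=env.state(); R=Rn.from_quat(s["tcp_rot"])
    th=YAW-np.radians(head)
    G=Rn.from_matrix(np.array([[-np.sin(th),np.cos(th),0],[np.cos(th),np.sin(th),0],[0,0,-1.]]).T)
    d=R.inv().apply(np.append(O+Rb@np.array([bx,by]),z)-s["tool_pos"])/.2
    print("at",tob(s["tool_pos"][:2]).round(4),s["tool_pos"][2].round(4),"w",s["grip_width"].round(4),"t",round(s["time_s"],2),
      "dp",d.round(3).tolist(),"twist",((R.inv()*G).as_rotvec()/2).round(4).tolist(),"mm/deg")
E
python3 - <<'E'
from h import *
for p in [(.6308,.0703),(.5878,-.0198),(.5315,-.0271),(.4906,.0602),(.5528,.0762)]: print(tob(p).round(4))
print(ray("top",(100,278),.0).round(3))
plan(-.064,-.010,.12,0)
E
```

```text
[0.0763 0.0313]
[ 0.0273 -0.0558]
[-0.0293 -0.0593]
[-0.0643  0.0306]
[-0.0012  0.0424]
[0.473 0.451]Traceback (most recent call last):
  File "<stdin>", line 4, in <module>
  File "h.py", line 20, in plan
    print("at",tob(s["tool_pos"][:2]).round(4),s["tool_pos"][2].round(4),"w",s["grip_width"].round(4),"t",round(s["time_s"],2),
                                                                             ^^^^^^^^^^^^^^^^^^^^^
AttributeError: 'float' object has no attribute 'round'
```

```bash
sed -i 's/s\["grip_width"\].round(4)/round(float(s["grip_width"]),4)/' h.py
```

>>> jog_arm(deltas=[{"dp": [-0.1,-0.083,0],"twist": [0,0,0.057],"gripper": 0.76},{"dp": [-0.2,-0.166,0],"twist": [0,0,0.114],"gripper": 0.76},{"dp": [-0.3,-0.25,0],"twist": [0,0,0.171],"gripper": 0.76},{"dp": [-0.4,-0.33,0],"twist": [0,0,0.228],"gripper": 0.76},{"dp": [-0.5,-0.42,0],"twist": [0,0,0.285],"gripper": 0.76},{"dp": [-0.6,-0.5,0],"twist": [0,0,0.342],"gripper": 0.76},{"dp": [-0.7,-0.58,0],"twist": [0,0,0.4],"gripper": 0.76},{"dp": [-0.8,-0.66,0],"twist": [0,0,0.457],"gripper": 0.76},{"dp": [-0.9,-0.75,0],"twist": [0,0,0.514],"gripper": 0.76},{"dp": [-1,-0.83,0],"twist": [0,0,0.571],"gripper": 0.76}])

```text
time_s: 0.93
tool_pos: [0.3326, 0.3097, 0.1988]
tcp_rot: [0.686, 0.728, -0.0, 0.0]
contact_force: [-0.7, -0.2, 0.0]
grip_width: 0.0206
finger_force: 0.0
```

```bash
python3 -c "
from h import *
plan(-.064,-.010,.12,0)"
```

```text
at [-0.2052  0.2901] 0.1988 w 0.0206 t 0.93 dp [-1.495, 0.717, 0.394] twist [-0.0002, 0.0001, -0.0037] mm/deg
```

>>> jog_arm(deltas=[{"dp": [-0.15,0.06,0],"twist": [0,0,0],"gripper": 0.76},{"dp": [-0.3,0.12,0],"twist": [0,0,0],"gripper": 0.76},{"dp": [-0.45,0.2,0],"twist": [0,0,0],"gripper": 0.76},{"dp": [-0.6,0.27,0],"twist": [0,0,0],"gripper": 0.76},{"dp": [-0.7,0.35,0],"twist": [0,0,0],"gripper": 0.76},{"dp": [-0.8,0.42,0],"twist": [0,0,0],"gripper": 0.76},{"dp": [-0.85,0.5,0],"twist": [0,0,0],"gripper": 0.76},{"dp": [-0.9,0.6,0],"twist": [0,0,0],"gripper": 0.76},{"dp": [-0.95,0.68,0],"twist": [0,0,0],"gripper": 0.76},{"dp": [-1,0.72,0],"twist": [0,0,-0.004],"gripper": 0.76}])

```text
time_s: 1.77
tool_pos: [0.4905, 0.12, 0.1984]
tcp_rot: [0.681, 0.732, -0.0, -0.0]
contact_force: [0.4, -0.4, 0.2]
grip_width: 0.0205
finger_force: 0.0
```

```bash
python3 -c "
from h import *
plan(-.064,-.010,.0455,0)"
```

```text
at [-0.0604  0.0903] 0.1984 w 0.0205 t 1.77 dp [-0.501, -0.02, 0.765] twist [-0.0004, 0.0001, 0.0026] mm/deg
```

>>> jog_arm(deltas=[{"dp": [-0.15,-0.01,0.05],"twist": [0,0,0],"gripper": 0.76},{"dp": [-0.3,-0.02,0.1],"twist": [0,0,0],"gripper": 0.76},{"dp": [-0.45,-0.02,0.2],"twist": [0,0,0.0026],"gripper": 0.76},{"dp": [-0.5,-0.02,0.32],"twist": [0,0,0.0026],"gripper": 0.76},{"dp": [-0.5,-0.02,0.45],"twist": [0,0,0.0026],"gripper": 0.76},{"dp": [-0.5,-0.02,0.55],"twist": [0,0,0.0026],"gripper": 0.76},{"dp": [-0.5,-0.02,0.65],"twist": [0,0,0.0026],"gripper": 0.76},{"dp": [-0.5,-0.02,0.71],"twist": [0,0,0.0026],"gripper": 0.76},{"dp": [-0.5,-0.02,0.745],"twist": [0,0,0.0026],"gripper": 0.76},{"dp": [-0.5,-0.02,0.765],"twist": [0,0,0.0026],"gripper": 0.76}])

```text
time_s: 2.6
tool_pos: [0.492, 0.0208, 0.0451]
tcp_rot: [0.683, 0.731, -0.0, -0.001]
contact_force: [0.5, -0.2, 0.6]
grip_width: 0.0205
finger_force: 0.0
```

```bash
python3 -c "
from h import *
plan(-.064,.092,.0455,0)
cv2.imwrite('pics/t1.png',cv2.resize(env.camera('top')[150:320,170:400,::-1],None,fx=3,fy=3))"
```

```text
at [-0.0655 -0.0088] 0.0451 w 0.0205 t 2.6 dp [0.504, 0.008, -0.002] twist [-0.0007, -0.0001, 0.0004] mm/deg
```

View pics/t1.png

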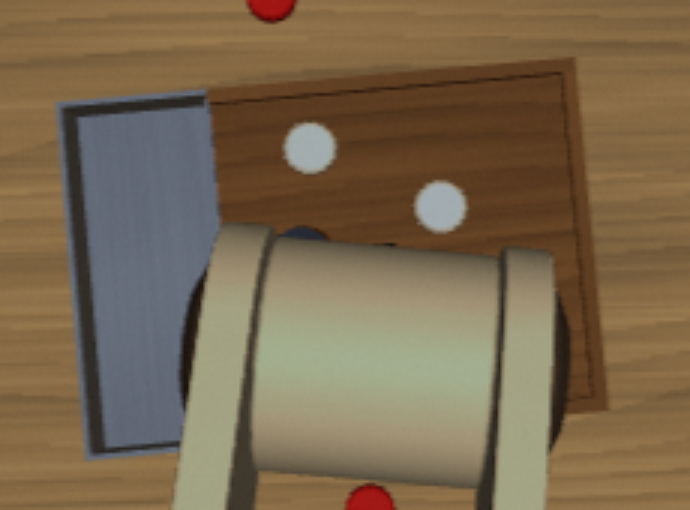

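The forearm hides the tool. Caps A and B, at crop pixels (309,147) and (441,206), have not moved. Next I push cap D.

>>> jog_arm(deltas=[{"dp": [0.05,0.005,0],"twist": [0,0,0],"gripper": 0.76},{"dp": [0.1,0.008,0],"twist": [0,0,0],"gripper": 0.76},{"dp": [0.15,0.008,0],"twist": [0,0,0],"gripper": 0.76},{"dp": [0.2,0.008,0],"twist": [0,0,0],"gripper": 0.76},{"dp": [0.26,0.008,0],"twist": [0,0,0],"gripper": 0.76},{"dp": [0.32,0.008,0],"twist": [0,0,0],"gripper": 0.76},{"dp": [0.38,0.008,0],"twist": [0,0,0],"gripper": 0.76},{"dp": [0.44,0.008,0],"twist": [0,0,0],"gripper": 0.76},{"dp": [0.5,0.008,0],"twist": [0,0,0],"gripper": 0.76},{"dp": [0.5,0.008,0],"twist": [0,0,0],"gripper": 0.76}])

```text
time_s: 3.48
tool_pos: [0.487, 0.1228, 0.046]
tcp_rot: [0.682, 0.731, 0.0, -0.0]
contact_force: [-1.3, -0.8, -0.0]
grip_width: 0.0204
finger_force: 0.0
```

```bash
python3 -c "
from h import *
plan(-.064,.092,.0455,0)
cv2.imwrite('pics/s1.png',cv2.resize(env.camera('scene')[150:320,220:450,::-1],None,fx=3,fy=3))"
```

```text
at [-0.0637  0.0933] 0.046 w 0.0204 t 3.48 dp [-0.006, -0.001, 0.002] twist [-0.0001, -0.0002, 0.0011] mm/deg
```

View pics/s1.png

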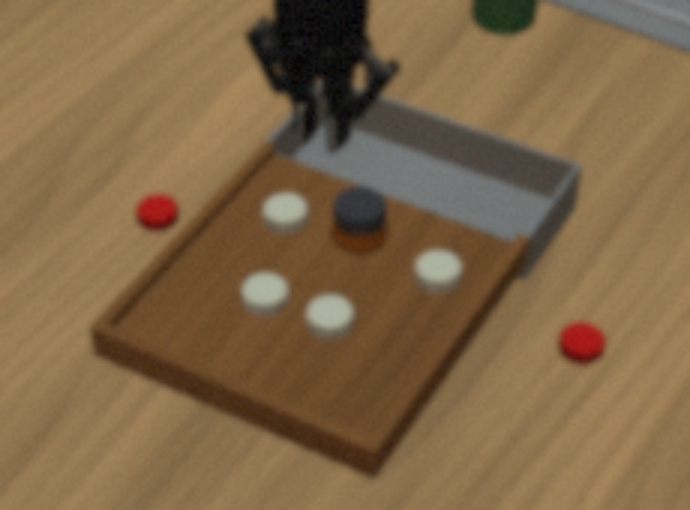

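```bash
python3 -c "
from h import *
m=env.camera_model('scene')
def proj(p):
    q=m['K']@(m['R']@np.array(p)+m['t']); return (q[:2]/q[2]).round(1)
s=env.state();print(s['tool_pos'],proj(s['tool_pos']))
crop=lambda p:((p-np.array([220,150]))*3).round()
R=Rn.from_quat(s['tcp_rot'])
for z in (0,-.01,-.02): print(z,[crop(proj(s['tool_pos']+R.apply([0,sy*.0175,z]))) for sy in(-1,1)])
for c in [(285,208),(265,289),(330,313),(438,267)]: print(tob(ray('scene',(c[0]/3+220,c[1]/3+150),.054)).round(4))
print('open edge',[crop(proj(np.append(O+Rb@np.array([x,.1]),.04))) for x in(-.115,.115)])
"
```

```text
[0.48705191 0.12186685 0.04594647] [325.8 207.2]
0 [array([299., 165.]), array([335., 178.])]
-0.01 [array([299., 156.]), array([335., 169.])]
-0.02 [array([299., 147.]), array([335., 160.])]
[-0.0591  0.0311]
[-0.0241 -0.0585]
[ 0.033  -0.0564]
[0.082  0.0303]
open edge [array([270., 153.]), array([512., 242.])]
```

```bash
python3 -c "
from h import *
im=env.camera('scene')[140:240,290:400,::-1].astype(float)
im=np.clip(255*(im/255)**.5,0,255).astype(np.uint8)
cv2.imwrite('pics/s2.png',cv2.resize(im,None,fx=6,fy=6,interpolation=cv2.INTER_CUBIC)[:600])"
```

```text
(no output)
```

View pics/s2.png

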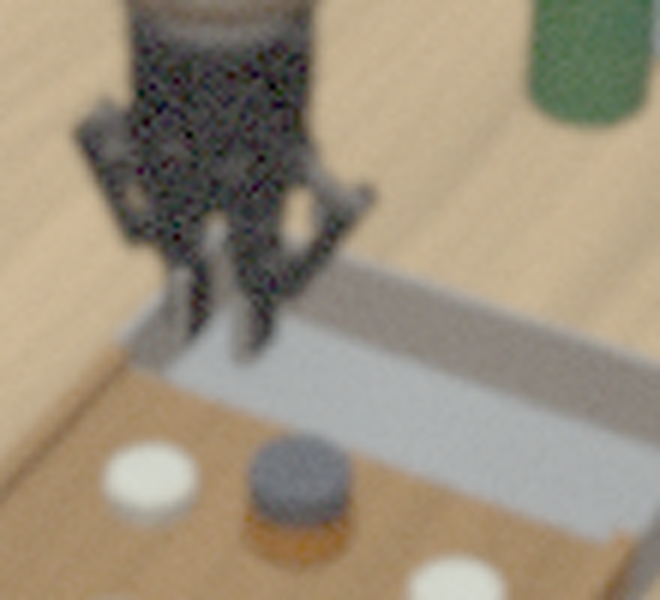

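The fingertips show at zoom pixels (195,335) and (245,360). That is about 9 px above where the TCP projects, so they ride roughly 25–30 mm above the TCP and passed over cap D without touching it. I'll go back behind D and lower until I feel contact.

```bash
python3 -c "
from h import *
plan(-.0575,-.009,.046,-8)"
```

```text
at [-0.0636  0.0917] 0.0459 w 0.0207 t 3.58 dp [-0.503, 0.03, -0.0] twist [-0.0001, 0.0001, -0.0689] mm/deg
```

>>> jog_arm(deltas=[{"dp": [0,0,-0.1],"twist": [0,0,0],"gripper": 0.76},{"dp": [-0.08,0,-0.15],"twist": [0,0,-0.01],"gripper": 0.76},{"dp": [-0.2,0.01,-0.15],"twist": [0,0,-0.03],"gripper": 0.76},{"dp": [-0.32,0.02,-0.15],"twist": [0,0,-0.05],"gripper": 0.76},{"dp": [-0.44,0.03,-0.15],"twist": [0,0,-0.07],"gripper": 0.76},{"dp": [-0.5,0.03,-0.15],"twist": [0,0,-0.07],"gripper": 0.76},{"dp": [-0.5,0.03,-0.1],"twist": [0,0,-0.07],"gripper": 0.76},{"dp": [-0.5,0.03,-0.05],"twist": [0,0,-0.07],"gripper": 0.76},{"dp": [-0.5,0.03,-0.0],"twist": [0,0,-0.07],"gripper": 0.76},{"dp": [-0.5,0.03,0],"twist": [0,0,-0.07],"gripper": 0.76}])

```text
time_s: 4.42
tool_pos: [0.4985, 0.0222, 0.0433]
tcp_rot: [0.63, 0.777, -0.001, -0.002]
contact_force: [-0.3, 0.1, -0.5]
grip_width: 0.0207
finger_force: 0.0
```

>>> jog_arm(deltas=[{"dp": [0,0,0.005],"twist": [0,0,0],"gripper": 0.76},{"dp": [0,0,0.01],"twist": [0,0,0],"gripper": 0.76},{"dp": [0,0,0.015],"twist": [0,0,0],"gripper": 0.76},{"dp": [0,0,0.02],"twist": [0,0,0],"gripper": 0.76},{"dp": [0,0,0.025],"twist": [0,0,0],"gripper": 0.76},{"dp": [0,0,0.03],"twist": [0,0,0],"gripper": 0.76},{"dp": [0,0,0.03],"twist": [0,0,0],"gripper": 0.76},{"dp": [0,0,0.03],"twist": [0,0,0],"gripper": 0.76},{"dp": [0,0,0.03],"twist": [0,0,0],"gripper": 0.76},{"dp": [0,0,0.03],"twist": [0,0,0],"gripper": 0.76}])

```text
time_s: 5.25
tool_pos: [0.5, 0.0213, 0.04]
tcp_rot: [0.63, 0.777, -0.0, 0.0]
contact_force: [-0.0, 0.5, -0.6]
grip_width: 0.0204
finger_force: 0.0
```

```bash
python3 -c "
from h import *
plan(-.0575,-.009,.046,-8);print(env.state()['contact_force'])
im=env.camera('scene')[170:270,270:380,::-1].astype(float)
im=np.clip(255*(im/255)**.5,0,255).astype(np.uint8)
cv2.imwrite('pics/s3.png',cv2.resize(im,None,fx=6,fy=6,interpolation=cv2.INTER_CUBIC)[:600])
m=env.camera_model('scene');q=m['K']@(m['R']@env.state()['tool_pos']+m['t']);print(((q[:2]/q[2])-[270,170])*6)"
```

```text
at [-0.0575 -0.0089] 0.04 w 0.0204 t 5.25 dp [-0.0, -0.0, -0.03] twist [-0.0, 0.0001, 0.0006] mm/deg
[-0.03545429  0.53808991 -0.59683019]
[223.83513094 379.89623213]
```

View pics/s3.png

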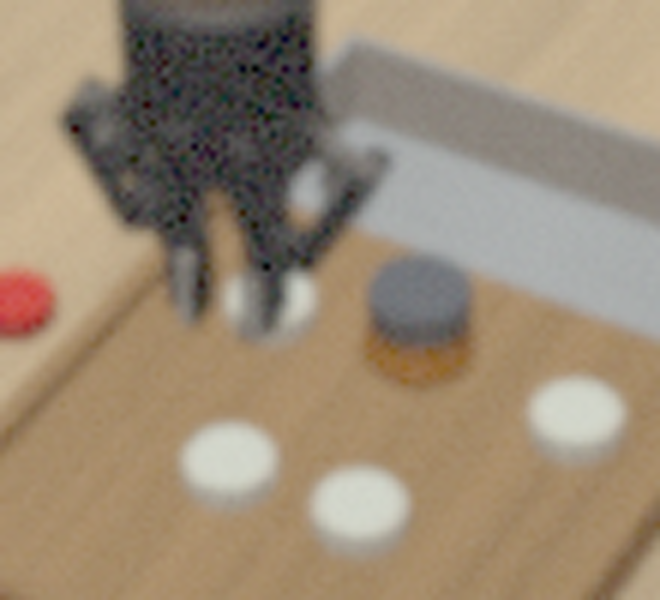

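Tips at zoom pixels (192,322) and (263,335), well above the projected TCP (224,380). There is no contact force yet, so I keep lowering.

>>> jog_arm(deltas=[{"dp": [0,0,0.005],"twist": [0,0,0],"gripper": 0.76},{"dp": [0,0,0.01],"twist": [0,0,0],"gripper": 0.76},{"dp": [0,0,0.015],"twist": [0,0,0],"gripper": 0.76},{"dp": [0,0,0.02],"twist": [0,0,0],"gripper": 0.76},{"dp": [0,0,0.025],"twist": [0,0,0],"gripper": 0.76},{"dp": [0,0,0.03],"twist": [0,0,0],"gripper": 0.76},{"dp": [0,0,0.035],"twist": [0,0,0],"gripper": 0.76},{"dp": [0,0,0.04],"twist": [0,0,0],"gripper": 0.76},{"dp": [0,0,0.04],"twist": [0,0,0],"gripper": 0.76},{"dp": [0,0,0.04],"twist": [0,0,0],"gripper": 0.76}])

```text
time_s: 6.13
tool_pos: [0.5, 0.0213, 0.0319]
tcp_rot: [0.63, 0.777, -0.0, -0.0]
contact_force: [-0.8, -0.2, -0.4]
grip_width: 0.0207
finger_force: 0.0
```

>>> jog_arm(deltas=[{"dp": [0,0,0.005],"twist": [0,0,0],"gripper": 0.76},{"dp": [0,0,0.01],"twist": [0,0,0],"gripper": 0.76},{"dp": [0,0,0.015],"twist": [0,0,0],"gripper": 0.76},{"dp": [0,0,0.02],"twist": [0,0,0],"gripper": 0.76},{"dp": [0,0,0.025],"twist": [0,0,0],"gripper": 0.76},{"dp": [0,0,0.03],"twist": [0,0,0],"gripper": 0.76},{"dp": [0,0,0.035],"twist": [0,0,0],"gripper": 0.76},{"dp": [0,0,0.04],"twist": [0,0,0],"gripper": 0.76},{"dp": [0,0,0.04],"twist": [0,0,0],"gripper": 0.76},{"dp": [0,0,0.04],"twist": [0,0,0],"gripper": 0.76}])

```text
time_s: 6.97
tool_pos: [0.5, 0.0213, 0.0239]
tcp_rot: [0.63, 0.777, -0.0, -0.0]
contact_force: [-0.6, 0.2, 0.2]
grip_width: 0.0206
finger_force: 0.0
```

```bash
python3 -c "
from h import *
plan(-.0575,-.009,.046,-8);print(env.state()['contact_force'])
im=env.camera('scene')[170:270,270:380,::-1].astype(float)
im=np.clip(255*(im/255)**.5,0,255).astype(np.uint8)
cv2.imwrite('pics/s4.png',cv2.resize(im,None,fx=6,fy=6,interpolation=cv2.INTER_CUBIC)[:600])
m=env.camera_model('scene');q=m['K']@(m['R']@env.state()['tool_pos']+m['t']);print(((q[:2]/q[2])-[270,170])*6)"
```

```text
at [-0.0576 -0.0089] 0.0239 w 0.0206 t 6.97 dp [-0.001, 0.0, -0.11] twist [-0.0001, 0.0, 0.0006] mm/deg
[-0.64940695  0.19182598  0.15346016]
[224.98326907 408.43350762]
```

View pics/s4.png

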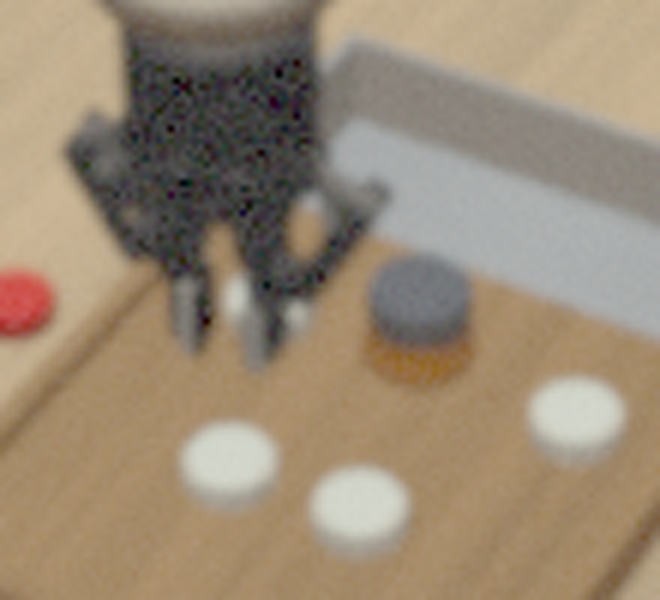

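The tips are at zoom pixels (192,352) and (260,365), so about 28 mm above the TCP (z ≈ 0.052). I lower 6–7 mm more and push D.

>>> jog_arm(deltas=[{"dp": [0,0,0.01],"twist": [0,0,0],"gripper": 0.76},{"dp": [0,0,0.02],"twist": [0,0,0],"gripper": 0.76},{"dp": [0,0,0.03],"twist": [0,0,0],"gripper": 0.76},{"dp": [0.03,0,0.033],"twist": [0,0,0],"gripper": 0.76},{"dp": [0.07,0,0.033],"twist": [0,0,0],"gripper": 0.76},{"dp": [0.11,0,0.033],"twist": [0,0,0],"gripper": 0.76},{"dp": [0.15,0,0.033],"twist": [0,0,0],"gripper": 0.76},{"dp": [0.19,0,0.033],"twist": [0,0,0],"gripper": 0.76},{"dp": [0.2,0,0.033],"twist": [0,0,0],"gripper": 0.76},{"dp": [0.2,0,0.033],"twist": [0,0,0],"gripper": 0.76}])

```text
time_s: 7.85
tool_pos: [0.4916, 0.0613, 0.0175]
tcp_rot: [0.629, 0.777, -0.0, 0.0]
contact_force: [-0.1, 0.0, 0.7]
grip_width: 0.0207
finger_force: 0.0
```

```bash
cat >> h.py <<'E'
def caps():
    a=env.camera('scene'); hsv=cv2.cvtColor(a,cv2.COLOR_RGB2HSV); H,S,V=cv2.split(hsv)
    roi=np.zeros(V.shape,bool); roi[180:310,250:430]=1
    for c,ar in blobs(roi&(S<50)&(V>165),15,600): print("scene blob",c.round(1),ar,tob(ray("scene",c,.054)).round(4))
E
python3 -c "
from h import *
plan(-.0715,.092,.017,-8);caps()"
```

```text
at [-0.0632  0.0316] 0.0175 w 0.0207 t 7.85 dp [0.305, 0.002, 0.002] twist [0.0, 0.0, 0.0012] mm/deg
scene blob [365.5 238.3] 79 [0.0799 0.0318]
scene blob [307.7 246. ] 87 [-0.026  -0.0584]
scene blob [329.5 253.4] 87 [ 0.0304 -0.0543]
```

>>> jog_arm(deltas=[{"dp": [0.04,0,0],"twist": [0,0,0],"gripper": 0.76},{"dp": [0.08,0,0],"twist": [0,0,0],"gripper": 0.76},{"dp": [0.12,0,0],"twist": [0,0,0],"gripper": 0.76},{"dp": [0.16,0,0],"twist": [0,0,0],"gripper": 0.76},{"dp": [0.2,0,0],"twist": [0,0,0],"gripper": 0.76},{"dp": [0.24,0,0],"twist": [0,0,0],"gripper": 0.76},{"dp": [0.28,0,0],"twist": [0,0,0],"gripper": 0.76},{"dp": [0.31,0,0],"twist": [0,0,0],"gripper": 0.76},{"dp": [0.31,0,0],"twist": [0,0,0],"gripper": 0.76},{"dp": [0.31,0,0],"twist": [0,0,0],"gripper": 0.76}])

```text
time_s: 8.73
tool_pos: [0.4789, 0.1214, 0.0173]
tcp_rot: [0.63, 0.777, -0.0, -0.0]
contact_force: [0.0, -0.8, 0.5]
grip_width: 0.0207
finger_force: 0.0
```

```bash
python3 -c "
from h import *
plan(.076,-.009,.08,0);caps()
im=env.camera('scene')[170:270,290:400,::-1]
cv2.imwrite('pics/s5.png',cv2.resize(im,None,fx=6,fy=6,interpolation=cv2.INTER_CUBIC)[:600])"
```

```text
at [-0.0719  0.0924] 0.0173 w 0.0207 t 8.73 dp [-0.606, 0.661, -0.313] twist [-0.0001, 0.0001, 0.0708] mm/deg
scene blob [335.2 204. ] 18 [-0.0443  0.1068]
scene blob [365.6 238.3] 78 [0.0801 0.0321]
scene blob [307.6 245.9] 84 [-0.0263 -0.0582]
scene blob [329.5 253.4] 87 [ 0.0305 -0.0544]
```

View pics/s5.png

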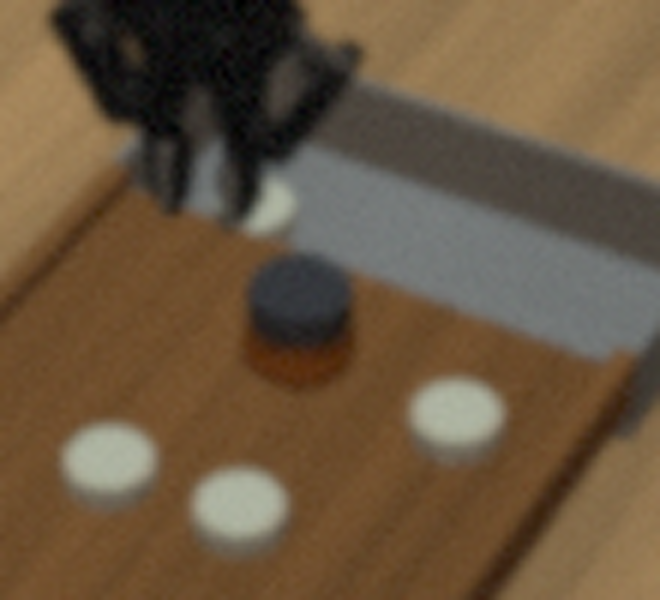

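D now appears at zoom (262,205), at the tray edge beyond the right finger and probably in the tray. I retreat upward and go to A, then check D once it is clear.

>>> jog_arm(deltas=[{"dp": [-0.05,0,-0.05],"twist": [0,0,0],"gripper": 0.76},{"dp": [-0.1,0,-0.2],"twist": [0,0,0],"gripper": 0.76},{"dp": [-0.15,0.03,-0.33],"twist": [0,0,0.01],"gripper": 0.76},{"dp": [-0.22,0.13,-0.35],"twist": [0,0,0.02],"gripper": 0.76},{"dp": [-0.3,0.25,-0.35],"twist": [0,0,0.04],"gripper": 0.76},{"dp": [-0.4,0.38,-0.35],"twist": [0,0,0.06],"gripper": 0.76},{"dp": [-0.5,0.5,-0.35],"twist": [0,0,0.07],"gripper": 0.76},{"dp": [-0.58,0.6,-0.33],"twist": [0,0,0.07],"gripper": 0.76},{"dp": [-0.61,0.66,-0.31],"twist": [0,0,0.07],"gripper": 0.76},{"dp": [-0.61,0.66,-0.31],"twist": [0,0,0.07],"gripper": 0.76}])

```text
time_s: 9.67
tool_pos: [0.635, 0.0265, 0.0787]
tcp_rot: [0.683, 0.73, -0.0, -0.0]
contact_force: [1.4, -0.0, -0.2]
grip_width: 0.0204
finger_force: 0.0
```

```bash
python3 -c "
from h import *
plan(.077,-.009,.0175,0);caps()"
```

```text
at [ 0.0775 -0.0127] 0.0787 w 0.0204 t 9.67 dp [0.019, -0.002, 0.306] twist [-0.0003, 0.0001, -0.0006] mm/deg
scene blob [330.5 203.7] 42 [-0.0552  0.102 ]
scene blob [366.  238.7] 72 [0.0814 0.0313]
scene blob [307.6 245.9] 87 [-0.0263 -0.0582]
scene blob [329.5 253.5] 88 [ 0.0307 -0.0546]
```

>>> jog_arm(deltas=[{"dp": [0,0,0.06],"twist": [0,0,0],"gripper": 0.76},{"dp": [0,0,0.12],"twist": [0,0,0],"gripper": 0.76},{"dp": [0,0,0.18],"twist": [0,0,0],"gripper": 0.76},{"dp": [0,0,0.24],"twist": [0,0,0],"gripper": 0.76},{"dp": [0,0,0.28],"twist": [0,0,0],"gripper": 0.76},{"dp": [0,0,0.3],"twist": [0,0,0],"gripper": 0.76},{"dp": [0,0,0.305],"twist": [0,0,0],"gripper": 0.76},{"dp": [0.03,0,0.305],"twist": [0,0,0],"gripper": 0.76},{"dp": [0.06,0,0.305],"twist": [0,0,0],"gripper": 0.76},{"dp": [0.06,0,0.305],"twist": [0,0,0],"gripper": 0.76}])

```text
time_s: 10.55
tool_pos: [0.6327, 0.0422, 0.019]
tcp_rot: [0.682, 0.731, 0.0, 0.0]
contact_force: [0.3, -0.8, 0.5]
grip_width: 0.0204
finger_force: 0.0
```

>>> jog_arm(deltas=[{"dp": [0.04,0,0],"twist": [0,0,0],"gripper": 0.76},{"dp": [0.09,0,0],"twist": [0,0,0],"gripper": 0.76},{"dp": [0.14,0,0],"twist": [0,0,0],"gripper": 0.76},{"dp": [0.19,0,0],"twist": [0,0,0],"gripper": 0.76},{"dp": [0.24,0,0],"twist": [0,0,0],"gripper": 0.76},{"dp": [0.29,0,0],"twist": [0,0,0],"gripper": 0.76},{"dp": [0.34,0,0],"twist": [0,0,0],"gripper": 0.76},{"dp": [0.39,0,0],"twist": [0,0,0],"gripper": 0.76},{"dp": [0.44,0,0],"twist": [0,0,0],"gripper": 0.76},{"dp": [0.46,0,0],"twist": [0,0,0],"gripper": 0.76}])

```text
time_s: 11.38
tool_pos: [0.6261, 0.1344, 0.0184]
tcp_rot: [0.682, 0.731, 0.0, -0.0]
contact_force: [-0.3, 0.9, -0.1]
grip_width: 0.0205
finger_force: 0.0
```

```bash
python3 -c "
from h import *
plan(.011,-.090,.08,25);caps();print(env.state()['contact_force'],tob(ray('scene',(330.5,203.7),.018)))"
```

```text
at [0.0758 0.0955] 0.0184 w 0.0205 t 11.38 dp [-0.927, -0.326, -0.308] twist [-0.0001, -0.0001, 0.2189] mm/deg
scene blob [332.  203.4] 61 [-0.0525  0.1048]
scene blob [307.7 246. ] 90 [-0.0261 -0.0582]
scene blob [329.4 253.5] 89 [ 0.0305 -0.0547]
[-0.32636014  0.44631595 -0.43382355] [-0.07641143  0.13929907]
```

>>> jog_arm(deltas=[{"dp": [-0.05,0,-0.05],"twist": [0,0,0],"gripper": 0.76},{"dp": [-0.1,0,-0.18],"twist": [0,0,0],"gripper": 0.76},{"dp": [-0.2,-0.04,-0.32],"twist": [0,0,0.04],"gripper": 0.76},{"dp": [-0.32,-0.08,-0.35],"twist": [0,0,0.08],"gripper": 0.76},{"dp": [-0.45,-0.13,-0.35],"twist": [0,0,0.12],"gripper": 0.76},{"dp": [-0.58,-0.18,-0.35],"twist": [0,0,0.16],"gripper": 0.76},{"dp": [-0.7,-0.23,-0.35],"twist": [0,0,0.2],"gripper": 0.76},{"dp": [-0.82,-0.28,-0.35],"twist": [0,0,0.219],"gripper": 0.76},{"dp": [-0.92,-0.326,-0.33],"twist": [0,0,0.219],"gripper": 0.76},{"dp": [-0.927,-0.326,-0.31],"twist": [0,0,0.219],"gripper": 0.76}])

```text
time_s: 12.27
tool_pos: [0.5726, -0.0607, 0.081]
tcp_rot: [0.826, 0.564, -0.0, 0.001]
contact_force: [-0.8, -0.6, 0.3]
grip_width: 0.0206
finger_force: 0.0
```

```bash
python3 -c "
from h import *
plan(.011,-.090,.0175,25);caps()"
```

```text
at [ 0.0095 -0.0955] 0.081 w 0.0206 t 12.27 dp [0.029, -0.005, 0.318] twist [0.0003, 0.0005, -0.002] mm/deg
scene blob [332.6 203.4] 52 [-0.0512  0.1054]
scene blob [384.3 222.1] 69 [0.0938 0.106 ]
scene blob [306.5 246.4] 62 [-0.0277 -0.0607]
scene blob [329.4 253.4] 87 [ 0.0303 -0.0544]
```

>>> jog_arm(deltas=[{"dp": [0.02,-0.005,0.06],"twist": [0,0,0],"gripper": 0.76},{"dp": [0.02,-0.005,0.12],"twist": [0,0,0],"gripper": 0.76},{"dp": [0.02,-0.005,0.18],"twist": [0,0,0],"gripper": 0.76},{"dp": [0.02,-0.005,0.24],"twist": [0,0,0],"gripper": 0.76},{"dp": [0.02,-0.005,0.29],"twist": [0,0,0],"gripper": 0.76},{"dp": [0.02,-0.005,0.31],"twist": [0,0,0],"gripper": 0.76},{"dp": [0.02,-0.005,0.316],"twist": [0,0,0],"gripper": 0.76},{"dp": [0.05,-0.005,0.316],"twist": [0,0,0],"gripper": 0.76},{"dp": [0.08,-0.005,0.316],"twist": [0,0,0],"gripper": 0.76},{"dp": [0.08,-0.005,0.316],"twist": [0,0,0],"gripper": 0.76}])

```text
time_s: 13.15
tool_pos: [0.5794, -0.0404, 0.0179]
tcp_rot: [0.825, 0.565, 0.0, 0.0]
contact_force: [-0.2, 0.9, 0.8]
grip_width: 0.0205
finger_force: 0.0
```

```bash
python3 -c "
from h import *
plan(.059,.012,.0175,25);caps()"
```

```text
at [ 0.0176 -0.0758] 0.0179 w 0.0205 t 13.15 dp [0.485, 0.002, 0.002] twist [0.0005, -0.0002, -0.0002] mm/deg
scene blob [384.4 222.1] 71 [0.094 0.106]
scene blob [306.7 246.1] 70 [-0.0278 -0.0598]
```

>>> jog_arm(deltas=[{"dp": [0.05,0,0],"twist": [0,0,0],"gripper": 0.76},{"dp": [0.1,0,0],"twist": [0,0,0],"gripper": 0.76},{"dp": [0.15,0,0],"twist": [0,0,0],"gripper": 0.76},{"dp": [0.2,0,0],"twist": [0,0,0],"gripper": 0.76},{"dp": [0.25,0,0],"twist": [0,0,0],"gripper": 0.76},{"dp": [0.3,0,0],"twist": [0,0,0],"gripper": 0.76},{"dp": [0.35,0,0],"twist": [0,0,0],"gripper": 0.76},{"dp": [0.4,0,0],"twist": [0,0,0],"gripper": 0.76},{"dp": [0.45,0,0],"twist": [0,0,0],"gripper": 0.76},{"dp": [0.47,0,0],"twist": [0,0,0],"gripper": 0.76}])

```text
time_s: 14.03
tool_pos: [0.6131, 0.0477, 0.0172]
tcp_rot: [0.825, 0.565, 0.0, -0.0]
contact_force: [0.6, -0.8, 3.7]
grip_width: 0.0203
finger_force: 1.1
```

>>> jog_arm(deltas=[{"dp": [-0.05,0,0],"twist": [0,0,0],"gripper": 0.76},{"dp": [-0.1,0,-0.1],"twist": [0,0,0],"gripper": 0.76},{"dp": [-0.15,0,-0.2],"twist": [0,0,-0.02],"gripper": 0.76},{"dp": [-0.15,0,-0.3],"twist": [0,0,-0.06],"gripper": 0.76},{"dp": [-0.15,0,-0.3],"twist": [0,0,-0.1],"gripper": 0.76},{"dp": [-0.15,0,-0.3],"twist": [0,0,-0.14],"gripper": 0.76},{"dp": [-0.15,0,-0.3],"twist": [0,0,-0.18],"gripper": 0.76},{"dp": [-0.15,0,-0.3],"twist": [0,0,-0.218],"gripper": 0.76},{"dp": [-0.15,0,-0.3],"twist": [0,0,-0.218],"gripper": 0.76},{"dp": [-0.15,0,-0.3],"twist": [0,0,-0.218],"gripper": 0.76}])

```text
time_s: 14.87
tool_pos: [0.6015, 0.0177, 0.0771]
tcp_rot: [0.684, 0.729, -0.0, -0.0]
contact_force: [-0.3, -0.8, -0.5]
grip_width: 0.0206
finger_force: 0.0
```

```bash
python3 -c "
from h import *
plan(.070,-.006,.0175,0);caps()"
```

```text
at [ 0.0435 -0.0192] 0.0771 w 0.0206 t 14.87 dp [0.067, 0.132, 0.298] twist [-0.0002, 0.0, -0.002] mm/deg
scene blob [384.3 222.2] 73 [0.0939 0.1058]
scene blob [361.7 237. ] 82 [0.07   0.0315]
scene blob [307.8 245.9] 88 [-0.0261 -0.0579]
```

>>> jog_arm(deltas=[{"dp": [0.04,0.1,0.05],"twist": [0,0,0],"gripper": 0.76},{"dp": [0.05,0.117,0.1],"twist": [0,0,0],"gripper": 0.76},{"dp": [0.05,0.117,0.16],"twist": [0,0,0],"gripper": 0.76},{"dp": [0.05,0.117,0.22],"twist": [0,0,0],"gripper": 0.76},{"dp": [0.05,0.117,0.27],"twist": [0,0,0],"gripper": 0.76},{"dp": [0.05,0.117,0.29],"twist": [0,0,0],"gripper": 0.76},{"dp": [0.05,0.117,0.296],"twist": [0,0,0],"gripper": 0.76},{"dp": [0.08,0.117,0.296],"twist": [0,0,0],"gripper": 0.76},{"dp": [0.12,0.117,0.296],"twist": [0,0,0],"gripper": 0.76},{"dp": [0.12,0.117,0.296],"twist": [0,0,0],"gripper": 0.76}])

```text
time_s: 15.75
tool_pos: [0.6237, 0.0452, 0.0187]
tcp_rot: [0.683, 0.73, 0.0, 0.0]
contact_force: [-0.7, 0.4, 0.8]
grip_width: 0.0204
finger_force: 0.0
```

>>> jog_arm(deltas=[{"dp": [0.04,0,0],"twist": [0,0,0],"gripper": 0.76},{"dp": [0.09,0,0],"twist": [0,0,0],"gripper": 0.76},{"dp": [0.14,0,0],"twist": [0,0,0],"gripper": 0.76},{"dp": [0.19,0,0],"twist": [0,0,0],"gripper": 0.76},{"dp": [0.24,0,0],"twist": [0,0,0],"gripper": 0.76},{"dp": [0.29,0,0],"twist": [0,0,0],"gripper": 0.76},{"dp": [0.34,0,0],"twist": [0,0,0],"gripper": 0.76},{"dp": [0.39,0,0],"twist": [0,0,0],"gripper": 0.76},{"dp": [0.43,0,0],"twist": [0,0,0],"gripper": 0.76},{"dp": [0.44,0,0],"twist": [0,0,0],"gripper": 0.76}])

```text
time_s: 16.58
tool_pos: [0.6175, 0.1332, 0.0179]
tcp_rot: [0.683, 0.73, 0.0, -0.0]
contact_force: [-0.1, 0.8, -0.4]
grip_width: 0.0206
finger_force: 0.0
```

```bash
python3 -c "
from h import *
plan(-.013,-.094,.08,-25);caps()"
```

```text
at [0.0672 0.0949] 0.0179 w 0.0206 t 16.58 dp [-0.945, -0.401, -0.311] twist [-0.0001, -0.0002, -0.2183] mm/deg
scene blob [331.9 203.5] 61 [-0.0525  0.1044]
scene blob [386.7 222.5] 39 [0.0996 0.1074]
scene blob [307.7 246. ] 88 [-0.026  -0.0581]
```

Now to C, at (-29,-59), with heading -25°.

>>> jog_arm(deltas=[{"dp": [-0.05,0,-0.05],"twist": [0,0,0],"gripper": 0.76},{"dp": [-0.1,0,-0.18],"twist": [0,0,0],"gripper": 0.76},{"dp": [-0.2,-0.04,-0.32],"twist": [0,0,-0.04],"gripper": 0.76},{"dp": [-0.32,-0.1,-0.35],"twist": [0,0,-0.08],"gripper": 0.76},{"dp": [-0.45,-0.16,-0.35],"twist": [0,0,-0.12],"gripper": 0.76},{"dp": [-0.58,-0.23,-0.35],"twist": [0,0,-0.16],"gripper": 0.76},{"dp": [-0.7,-0.3,-0.35],"twist": [0,0,-0.2],"gripper": 0.76},{"dp": [-0.82,-0.36,-0.35],"twist": [0,0,-0.218],"gripper": 0.76},{"dp": [-0.93,-0.4,-0.33],"twist": [0,0,-0.218],"gripper": 0.76},{"dp": [-0.945,-0.4,-0.31],"twist": [0,0,-0.218],"gripper": 0.76}])

```text
time_s: 17.47
tool_pos: [0.5492, -0.0662, 0.0808]
tcp_rot: [0.511, 0.86, -0.0, 0.001]
contact_force: [-0.3, -0.4, -0.8]
grip_width: 0.0204
finger_force: 0.0
```

```bash
python3 -c "
from h import *
plan(-.013,-.094,.0175,-25);caps()"
```

```text
at [-0.0143 -0.0995] 0.0808 w 0.0204 t 17.47 dp [0.023, 0.017, 0.316] twist [-0.0001, 0.0007, -0.0021] mm/deg
scene blob [333.1 202.6] 39 [-0.0516  0.1091]
scene blob [384.7 222. ] 68 [0.0944 0.1069]
scene blob [307.7 246.4] 79 [-0.0254 -0.0594]
```

>>> jog_arm(deltas=[{"dp": [0.02,0.015,0.06],"twist": [0,0,0],"gripper": 0.76},{"dp": [0.02,0.017,0.12],"twist": [0,0,0],"gripper": 0.76},{"dp": [0.02,0.017,0.18],"twist": [0,0,0],"gripper": 0.76},{"dp": [0.02,0.017,0.24],"twist": [0,0,0],"gripper": 0.76},{"dp": [0.02,0.017,0.29],"twist": [0,0,0],"gripper": 0.76},{"dp": [0.02,0.017,0.31],"twist": [0,0,0],"gripper": 0.76},{"dp": [0.02,0.017,0.315],"twist": [0,0,0],"gripper": 0.76},{"dp": [0.05,0.017,0.315],"twist": [0,0,0],"gripper": 0.76},{"dp": [0.08,0.017,0.315],"twist": [0,0,0],"gripper": 0.76},{"dp": [0.08,0.017,0.315],"twist": [0,0,0],"gripper": 0.76}])

```text
time_s: 18.35
tool_pos: [0.5454, -0.0457, 0.0176]
tcp_rot: [0.509, 0.861, 0.0, 0.0]
contact_force: [-0.4, 0.2, -0.5]
grip_width: 0.0207
finger_force: 0.0
```

```bash
python3 -c "
from h import *
plan(-.056,-.002,.0175,-25);caps()"
```

```text
at [-0.0167 -0.0787] 0.0176 w 0.0207 t 18.35 dp [0.431, -0.016, 0.0] twist [0.0002, 0.0001, -0.0005] mm/deg
scene blob [331.9 203.5] 62 [-0.0527  0.1046]
scene blob [384.6 222. ] 67 [0.0943 0.1067]
scene blob [307.3 245.1] 43 [-0.0284 -0.0563]
```

>>> jog_arm(deltas=[{"dp": [0.05,-0.003,0],"twist": [0,0,0],"gripper": 0.76},{"dp": [0.1,-0.005,0],"twist": [0,0,0],"gripper": 0.76},{"dp": [0.15,-0.007,0],"twist": [0,0,0],"gripper": 0.76},{"dp": [0.2,-0.009,0],"twist": [0,0,0],"gripper": 0.76},{"dp": [0.25,-0.011,0],"twist": [0,0,0],"gripper": 0.76},{"dp": [0.3,-0.013,0],"twist": [0,0,0],"gripper": 0.76},{"dp": [0.35,-0.015,0],"twist": [0,0,0],"gripper": 0.76},{"dp": [0.4,-0.015,0],"twist": [0,0,0],"gripper": 0.76},{"dp": [0.43,-0.015,0],"twist": [0,0,0],"gripper": 0.76},{"dp": [0.43,-0.015,0],"twist": [0,0,0],"gripper": 0.76}])

```text
time_s: 19.23
tool_pos: [0.501, 0.0284, 0.017]
tcp_rot: [0.509, 0.861, -0.0, -0.0]
contact_force: [0.1, -0.5, -0.0]
grip_width: 0.0204
finger_force: 0.1
```

>>> jog_arm(deltas=[{"dp": [-0.05,0,0],"twist": [0,0,0],"gripper": 0.76},{"dp": [-0.1,0,-0.1],"twist": [0,0,0],"gripper": 0.76},{"dp": [-0.15,0,-0.2],"twist": [0,0,0.02],"gripper": 0.76},{"dp": [-0.15,0,-0.3],"twist": [0,0,0.06],"gripper": 0.76},{"dp": [-0.15,0,-0.3],"twist": [0,0,0.1],"gripper": 0.76},{"dp": [-0.15,0,-0.3],"twist": [0,0,0.14],"gripper": 0.76},{"dp": [-0.15,0,-0.3],"twist": [0,0,0.18],"gripper": 0.76},{"dp": [-0.15,0,-0.3],"twist": [0,0,0.218],"gripper": 0.76},{"dp": [-0.15,0,-0.3],"twist": [0,0,0.218],"gripper": 0.76},{"dp": [-0.15,0,-0.3],"twist": [0,0,0.218],"gripper": 0.76}])

```text
time_s: 20.07
tool_pos: [0.5163, 0.0004, 0.0768]
tcp_rot: [0.683, 0.731, -0.0, -0.0]
contact_force: [0.1, 0.2, 0.0]
grip_width: 0.0207
finger_force: 0.0
```

```bash
python3 -c "
from h import *
plan(-.067,-.014,.0175,0);caps()
im=env.camera('scene')[160:300,240:430,::-1]
cv2.imwrite('pics/s6.png',cv2.resize(im,None,fx=4,fy=4,interpolation=cv2.INTER_CUBIC))"
```

```text
at [-0.0427 -0.0309] 0.0768 w 0.0207 t 20.07 dp [0.084, -0.121, 0.296] twist [-0.0003, 0.0, 0.0003] mm/deg
scene blob [333.3 203.8] 44 [-0.0491  0.1053]
scene blob [384.5 222. ] 70 [0.0941 0.1065]
```

View pics/s6.png

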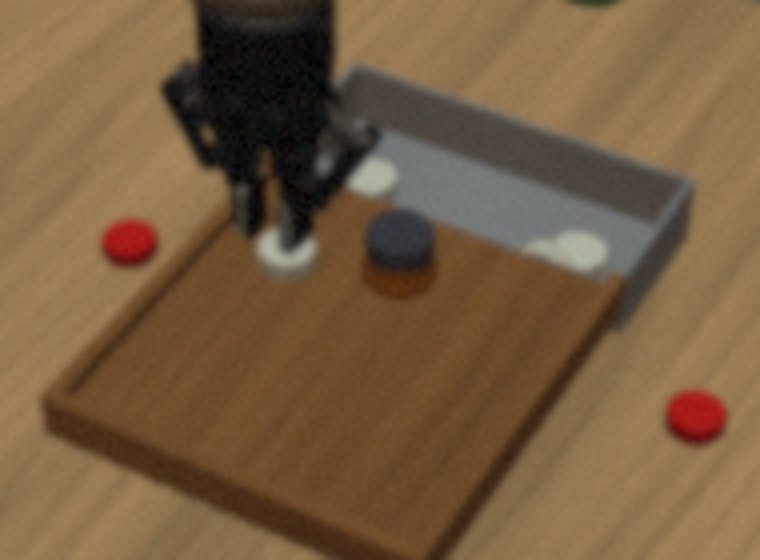

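The crop shows B at (541,248) and A at (580,250) in the tray, with D at (370,176). C is on the board at (287,248), left of the jar.

```bash
python3 -c "
from h import *
p=tob(ray('scene',(240+287/4,160+247/4),.054))-[.0035,.001];print(p)
plan(p[0],p[1]-.040,.0175,0)"
```

```text
[-0.06499339  0.01845251]
at [-0.0428 -0.0306] 0.0768 w 0.0201 t 20.17 dp [0.045, -0.111, 0.297] twist [-0.0002, 0.0, 0.0005] mm/deg
```

>>> jog_arm(deltas=[{"dp": [0.02,-0.08,0.05],"twist": [0,0,0],"gripper": 0.76},{"dp": [0.04,-0.112,0.1],"twist": [0,0,0],"gripper": 0.76},{"dp": [0.04,-0.112,0.16],"twist": [0,0,0],"gripper": 0.76},{"dp": [0.04,-0.112,0.22],"twist": [0,0,0],"gripper": 0.76},{"dp": [0.04,-0.112,0.27],"twist": [0,0,0],"gripper": 0.76},{"dp": [0.04,-0.112,0.29],"twist": [0,0,0],"gripper": 0.76},{"dp": [0.04,-0.112,0.296],"twist": [0,0,0],"gripper": 0.76},{"dp": [0.07,-0.112,0.296],"twist": [0,0,0],"gripper": 0.76},{"dp": [0.12,-0.112,0.296],"twist": [0,0,0],"gripper": 0.76},{"dp": [0.12,-0.112,0.296],"twist": [0,0,0],"gripper": 0.76}])

```text
time_s: 21.0
tool_pos: [0.4923, 0.025, 0.0183]
tcp_rot: [0.683, 0.73, 0.0, 0.0]
contact_force: [-0.6, 0.1, -0.2]
grip_width: 0.0202
finger_force: 0.0
```

```bash
python3 -c "
from h import *
plan(-.065,.095,.0175,0);caps()"
```

```text
at [-0.0649 -0.0047] 0.0183 w 0.0202 t 21.0 dp [0.498, -0.001, 0.004] twist [0.0004, -0.0001, -0.0003] mm/deg
scene blob [334.4 203.4] 28 [-0.0473  0.1081]
scene blob [384.6 221.9] 66 [0.0943 0.1069]
```

>>> jog_arm(deltas=[{"dp": [0.05,0,0.003],"twist": [0,0,0],"gripper": 0.76},{"dp": [0.1,0,0.003],"twist": [0,0,0],"gripper": 0.76},{"dp": [0.15,0,0.003],"twist": [0,0,0],"gripper": 0.76},{"dp": [0.2,0,0.003],"twist": [0,0,0],"gripper": 0.76},{"dp": [0.26,0,0.003],"twist": [0,0,0],"gripper": 0.76},{"dp": [0.32,0,0.003],"twist": [0,0,0],"gripper": 0.76},{"dp": [0.38,0,0.003],"twist": [0,0,0],"gripper": 0.76},{"dp": [0.44,0,0.003],"twist": [0,0,0],"gripper": 0.76},{"dp": [0.49,0,0.003],"twist": [0,0,0],"gripper": 0.76},{"dp": [0.5,0,0.003],"twist": [0,0,0],"gripper": 0.76}])

```text
time_s: 21.88
tool_pos: [0.4852, 0.1253, 0.0171]
tcp_rot: [0.683, 0.73, 0.0, -0.0]
contact_force: [0.4, 0.2, -0.3]
grip_width: 0.0203
finger_force: 0.0
```

>>> jog_arm(deltas=[{"dp": [-0.05,0,-0.03],"twist": [0,0,0],"gripper": 0.76},{"dp": [-0.1,0,-0.15],"twist": [0,0,0],"gripper": 0.76},{"dp": [-0.2,0,-0.3],"twist": [0,0,0],"gripper": 0.76},{"dp": [-0.32,0,-0.45],"twist": [0,0,0],"gripper": 0.76},{"dp": [-0.45,0,-0.6],"twist": [0,0,0],"gripper": 0.76},{"dp": [-0.6,0,-0.7],"twist": [0,0,0],"gripper": 0.76},{"dp": [-0.75,0,-0.75],"twist": [0,0,0],"gripper": 0.76},{"dp": [-0.9,0,-0.8],"twist": [0,0,0],"gripper": 0.76},{"dp": [-1,0,-0.8],"twist": [0,0,0],"gripper": 0.76},{"dp": [-1,0,-0.8],"twist": [0,0,0],"gripper": 0.76}])

```text
time_s: 22.72
tool_pos: [0.4986, -0.0802, 0.1778]
tcp_rot: [0.685, 0.729, -0.0, 0.001]
contact_force: [0.4, -0.1, -0.6]
grip_width: 0.0205
finger_force: 0.0
```

>>> jog_arm(deltas=[{"dp": [-0.15,-0.1,-0.1],"twist": [0,0,0],"gripper": 0.76},{"dp": [-0.3,-0.2,-0.2],"twist": [0,0,0],"gripper": 0.76},{"dp": [-0.4,-0.25,-0.3],"twist": [0,0,0],"gripper": 0.76},{"dp": [-0.5,-0.3,-0.4],"twist": [0,0,0],"gripper": 0.76},{"dp": [-0.5,-0.3,-0.5],"twist": [0,0,0],"gripper": 0.76},{"dp": [-0.5,-0.3,-0.5],"twist": [0,0,0],"gripper": 0.76},{"dp": [-0.5,-0.3,-0.5],"twist": [0,0,0],"gripper": 0.76},{"dp": [-0.5,-0.3,-0.5],"twist": [0,0,0],"gripper": 0.76},{"dp": [-0.5,-0.3,-0.5],"twist": [0,0,0],"gripper": 0.76},{"dp": [-0.5,-0.3,-0.5],"twist": [0,0,0],"gripper": 0.76}])

```text
time_s: 23.55
tool_pos: [0.4453, -0.1795, 0.2764]
tcp_rot: [0.683, 0.73, -0.0, -0.001]
contact_force: [-0.4, -0.7, -0.6]
grip_width: 0.0203
finger_force: 0.0
```

```bash
python3 -c "
from h import *
caps();print(env.state()['contact_force'],env.state()['joint_vel'])
im=env.camera('top')[:,:,::-1]; cv2.imwrite('pics/t9.png',im)
a=env.camera('scene')[160:300,240:430,::-1]; b=im[150:320,170:390]
f=lambda x:cv2.resize(x,(390,290),interpolation=cv2.INTER_CUBIC)
cv2.imwrite('pics/both.png',np.hstack([f(a),f(b)]))
hsv=cv2.cvtColor(np.ascontiguousarray(im),cv2.COLOR_BGR2HSV);H,S,V=cv2.split(hsv);roi=np.zeros(V.shape,bool); roi[160:310,180:385]=1
for c,ar in blobs(roi&(S<40)&(V>165),40,900): print('top',c,ar,tob(ray('top',c,.018)).round(4))
for c,ar in blobs(roi&(V<90)&(H>100),150,900): print('jar',c,ar)"
```

```text
scene blob [331.8 202.4] 41 [-0.055   0.1082]
scene blob [383.9 222. ] 76 [0.0929 0.1059]
[-0.35733222  0.41890421 -0.25343234] [-1.01544959e-03 -6.26711705e-05 -4.55039519e-03  1.45230457e-03
  1.41412538e-03 -1.18755075e-03]
top [223.5        205.49514563] 206 [0.0757 0.1406]
top [236.80434783 207.58695652] 46 [0.0686 0.1126]
top [243.23913043 269.15217391] 46 [-0.0648  0.1102]
top [230.01036269 275.97409326] 193 [-0.0768  0.1396]
jar [270.0030303 235.7      ] 330
```

View pics/both.png

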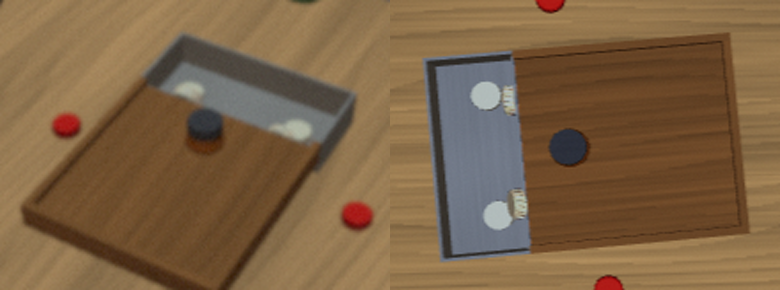

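Two caps lie flat in the tray and two stand on edge between those caps and the near wall, with origins about 22 mm up and inside the wall. The board is empty except for the jar, which has moved by less than a pixel. I hand in.

```bash
python3 -c "
from rig import env
print(env.close_job())"
```

```text
the job is handed in; nothing more can be done
None
```

I handed the job in at about 24 s: all four caps are in the catch tray, two flat and two standing on edge against its near wall (inside the limits by my estimate, about 3 mm to spare on the closest), the jar moved by less than a pixel, the arm never went near the mug or oil bottle (I did not re-measure them), and the hand-in returned no verdict.

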